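# Set the banding machine and start it past its lock tab

## Task

Get the bench banding machine ready and start it: first move the black lever through its zigzag slot to the very end of the far slot, then slide the steel lock tab fully aside off the start button it covers, then press the start button all the way down and let it come back up. Leave the lever and tab where you put them, and do not disturb the sweet potatoes and the paper roll around the machine.

Things in the scene. Friction and masses are not known exactly. Their poses are not given: they have to be found in the camera images.
- machine: Fixed grey banding machine. Origin: centre of the console's underside. Its x points away from its front (which faces the robot at yaw 0), y along its length to the taller head, z up; mm in this frame below. Console: x -110 to 110, y -160 to 150, top at z 70. Head: y 180 to 310, 100 high, with a steel arch up to z 195. Start button centred at (0, -55).
- gate: Aluminium gate plate fixed on the console, 110 (x) by 80 (y) by 12 mm; origin: centre of its underside, at (0, 65, 70) of the machine, same axes. A dark Z-shaped slot 14 mm wide is cut through it; in this frame its centre line runs from (-35, -18) in +x to (0, -18), in +y to (0, 18), in +x to (35, 18), where the lever must end.
- lever_grip (a point): Middle of the black upright round lever grip, 22 mm in diameter, from z 96 to 137 mm above the bench; this point is on its axis at z 118. Below it an 8 mm stem goes into the gate's slot, whose walls stop it. The lever stays upright and slides; it cannot tip or lift out.
- gate_run (a joint): The lever's travel along the machine's +x, in m: 0 at the near end of the slot, 0.035 in the cross passage, 0.070 at the far end. It starts in the near leg, between 0 and 0.012. About 2 N of friction; stays where left.
- gate_shift (a joint): The lever's travel along the machine's +y, in m: 0 in the near leg, 0.036 in the far leg; it can change only in the cross passage (the slot leaves about 3 mm of play). About 2 N of friction; stays where left.
- tab_fin (a point): Centre of the upright steel fin on the lock tab: 12 mm thick along the machine's y, 36 along x, z 92 to 120 mm above the bench (this point z 106). It stands 16 mm to -y of the centre of the tab's plate, 61 (x) by 52 (y) by 4 mm, which hides the button. The tab runs between two rails along y at machine x +-34.5 mm, 62 mm apart inside, tops at z 92.
- lock_tab (a joint): How far the lock tab has slid along the machine's -y (away from the lever), in m: 0 covers the button, 0.055 is fully aside. Starts between 0 and 0.006. About 2.5 N of friction; stays where left.
- button_top (a point): Centre of the top of the start button, a grey round button 36 mm in diameter; top at z 86 mm above the bench when up. Hidden under the lock tab at first, 2 mm below it, and cannot be reached until the tab is aside.
- start_button (a joint): How far the start button is pressed down, in m: 0 up, 0.008 fully down, its top 3 mm above its collar. Spring return: about 1.5 N to begin, 5 N at the bottom.
- potato_a: Loose sweet potato, 150 mm long (along its x), 44 mm thick, lying beyond the machine; leave alone. Origin: under its middle.
- potato_b: Loose sweet potato, 120 mm long (along its x), 44 mm thick, lying in front of the machine; leave alone. Origin: under its middle.
- label_roll: Loose paper roll standing flat beside the button end of the machine, 90 mm in diameter, 50 mm high, hole 38 mm; leave alone. Origin: centre of its underside.

How it is judged:
On the way, in this order (a step that is already met when the one before it is completed fails the run):
1. the lever is at the end of the far slot (value of joint gate_run above 0.062 m and value of joint gate_shift above 0.029 m), for 0.2 s.
2. the lock tab is slid fully aside (value of joint lock_tab above 0.047 m), for 0.2 s.
3. the start button is pressed all the way down (value of joint start_button above 0.0062 m), for 0.05 s.
At the end, for the whole second after the job is handed in: The lever rests within 8 mm of the end of the far slot (gate_run over 0.062, gate_shift over 0.029), the tab rests within 8 mm of fully aside (lock_tab over 0.047), and the button, after being pressed at least 6.2 of its 8 mm, is back up (under 1.5 mm) (all of step 1 and value of joint lock_tab above 0.047 m and value of joint start_button below 0.0015 m and velocity of joint each of gate_run, gate_shift, lock_tab below 0.01 m/s); the robot touches nothing.
It fails at once if the potato a was moved more than 30 mm (distance of potato_a from where it was at the start of the episode above 0.03 m).
It fails at once if the potato b was moved more than 30 mm (distance of potato_b from where it was at the start of the episode above 0.03 m).
It fails at once if the label roll was moved more than 30 mm (distance of label_roll from where it was at the start of the episode above 0.03 m).
It also fails if it takes over 50 s, if anything falls off the work surface, if the arm or the gripper's body presses on something with over 40 N, if the wrist force passes 120 N, or if a joint passes its speed limit or range.

## Robot

A 7-joint arm with a two-finger parallel gripper is mounted at the origin on the work surface. World frame = base frame: x ahead of the robot, y to its left, z up, the work surface at z = 0. Lengths are in m, angles in rad, forces in N, time in s.
With the tool pointing down it reaches from about 0.35 to 0.9 m from the base axis. Payload 8.1 kg.
Tool frame: the origin (TCP) lies at the very end of the fingers, on their centre line; the grasp point (between the pads) lies 19 mm behind it; z points along the fingers, y is the line along which they close (so a half turn about z gives the same grasp; the last joint's range is limited). The gripper opens to 92 mm and grips with 3 to 60 N. Pads are 19 mm wide; open, the fingers measure 130 mm over their backs; the gripper's body (75 mm by 190 mm) begins 47 mm behind the grasp point.
Start: joints at [1.186, 0.434, 0.025, 1.573, -0.012, 1.134, -0.075], TCP at [0.174, -0.6, 0.227] pointing down, gripper open.
Joint ranges: [-2.62, 2.62], [-0.44, 2.09], [-1.27, 1.32], [0.08, 2.57], [-1.32, 4.46], [0.12, 2], [-2.74, 2.74]. Speed limits (rad/s): [2.22, 2.22, 3.01, 3.01, 3.14, 3.14, 3.14].

## Interface

Orientations are given as a unit quaternion [x, y, z, w].
In Python, from plant import read_state, grab_frame, calibration, close_job gives the robot as it stands.
- The arm moves only by the tool carry_out, never from a script. Its arguments are lists of equal length, an entry for each row: "gripper": the opening, from 0 (shut) to 1 (fully open); "xyz": the shift along the tool's x, y, z in mm, a list of three; "delta_rot": the turn, a rotation vector about the tool's x, y, z in degrees, a list of three. In form: {"gripper": [gripper, ...], "xyz": [[dx, dy, dz], ...], "delta_rot": [[wx, wy, wz], ...]}. A call has 1 to 10 rows; each row is the pose to reach, as a shift and turn from the pose commanded when the call began, along the tool's axes at that moment; what a row does not reach only later rows make up. A row lasts 1/10 s, in which the tool goes at most 50 mm and 8.59 degrees, less where a joint would pass 70% of its speed; a pose out of reach is approached as far as the arm can. A call with a gripper value outside its range is refused whole. The fingers move at their own pace and stop on an object; "force" is the grip in N (left out, the last holds). Time passes only in rows, so rows that repeat a pose let the fingers close. It gives the time, the measured TCP pose, the force, the opening and the grip force at its end, in the units of the state.
- read_state(): the state, without advancing time (a new reading comes with each control period).
- grab_frame(name): name is "scene" or "top" or "wrist"; returns the picture (384x512x3 uint8, red, green, blue); there is no depth.
- calibration(name): a dict with "camera_matrix" (3x3 intrinsics, pixels), "eye" and "rotation" of the camera in the world. Camera axes: x right, y up, looking along -z (the intrinsics and any distortion apply to the point x, -y, -z); pixel columns grow to the right and rows downward; lengths in m; the calibration is good to about 2 mm. A picture is of the moment at which its call begins: read the wrist's pose just before it. calibration takes no time and is no camera call; for the wrist camera it gives the pose at the moment of the call.
- close_job(): hands the job in; it is judged then, once.
The state is a dict: "time_s": time; "q": joint angles; "dq": joint speeds; "joint_efforts": joint torques, N m; "tcp_pos": TCP position; "tcp_rot": TCP orientation; "ft_force": force on the tool from outside, world axes, zero at the start; "wrist_torque": the same for the moment, N m; "gripper_width": finger opening in m; "finger_force": force on a finger pad.
Only numpy, scipy, OpenCV 4.12 (cv2) and the standard library are available. Lean on these libraries where they do the work, as an engineer would, in place of code of your own. Each camera call takes 0.05 s, during which the arm holds its last target. There are 200 camera calls.

## Working session

There is one attempt and no reset: what is moved stays moved. The work goes in short steps, Python scripts to look and compute and a tool call to move; the robot and the scene stay as the last step left them, time stands still between calls to the robot, and variables do not carry over. Pictures are saved under pics/ and viewed, at most 10 in all, crops included, and the job is handed in when it is done.

Besides the shell and the picture viewer there is one more tool, called after "Call:" by a JSON object that holds its "fn" and its "kwargs". carry_out: Moves the arm, as the interface text tells. Its arguments: {"type":"object","properties":{"gripper":{"type":"array","items":{"type":"number"}},"xyz":{"type":"array","items":{"type":"array","items":{"type":"number"}}},"delta_rot":{"type":"array","items":{"type":"array","items":{"type":"number"}}},"force":{"type":"number"}},"required":["gripper","xyz","delta_rot"]}

```bash
mkdir -p pics; python3 - <<'E'
from plant import *
import cv2
for n in ("top","scene"):
    f=grab_frame(n); cv2.imwrite(f"pics/{n}0.png",cv2.resize(f[:,:,::-1],(768,576),interpolation=cv2.INTER_CUBIC))
    print(n,calibration(n))
s=read_state();print(s["time_s"],s["tcp_pos"],s["tcp_rot"],s["gripper_width"])
E
```

```text
top {'camera_matrix': array([[413.26698123,   0.        , 261.05927324],
       [  0.        , 413.26698123, 188.29794799],
       [  0.        ,   0.        ,   1.        ]]), 'eye': array([ 0.42756528, -0.05193985,  0.94774828]), 'rotation': array([-0.0714621 ,  0.07354622,  0.72019196, -0.68615425])}
scene {'camera_matrix': array([[389.83323433,   0.        , 257.09045454],
       [  0.        , 389.83323433, 191.7501076 ],
       [  0.        ,   0.        ,   1.        ]]), 'eye': array([ 1.25759545, -0.25268538,  0.62837806]), 'rotation': array([0.35320048, 0.26241349, 0.5552446 , 0.70575634])}
0.1 [ 0.1736242  -0.59991758  0.22602345] [ 9.90094052e-01  1.40403895e-01 -1.62269171e-04 -6.99151655e-04] 0.09160111634178764
```

View pics/top0.png

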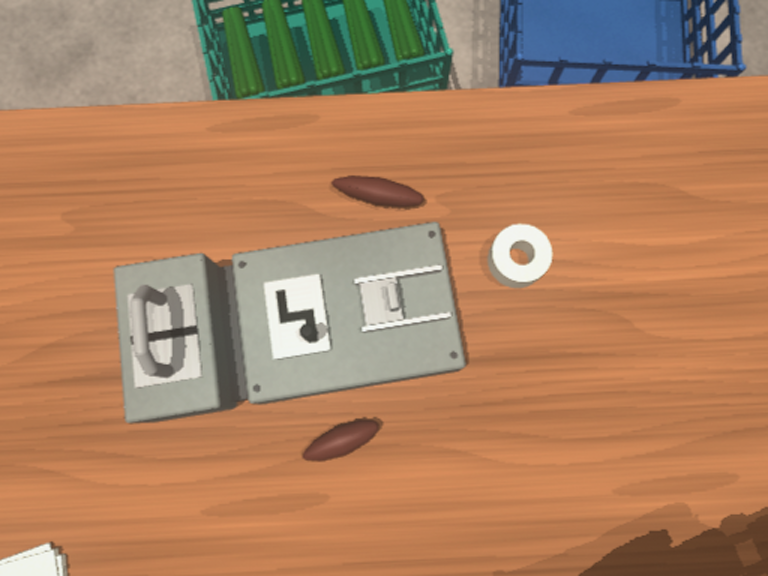

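View pics/scene0.png

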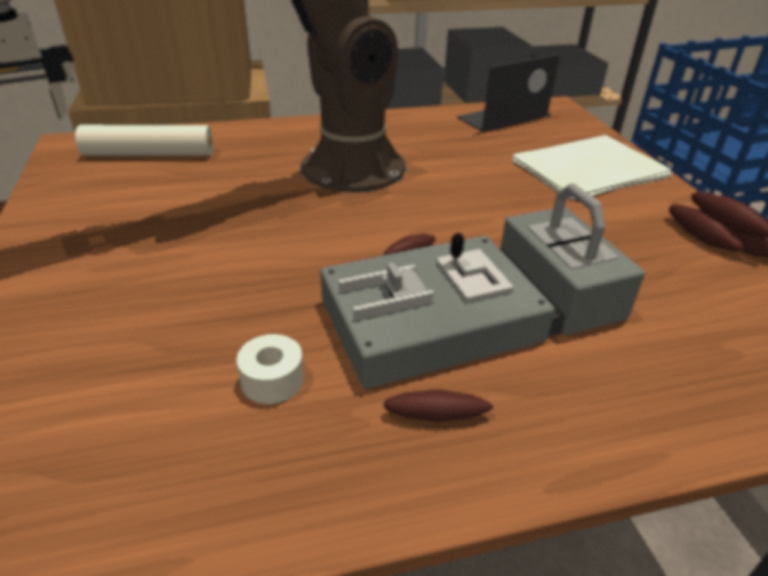

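The top view (768-wide) shows the console corners at (233,254), (440,222), (466,366), (248,402), and the gate plate corners at (264,284), (320,274), (330,350), (272,359). The lever is at about (308,332), in the near leg. The fin is at about (393,295) and the roll at (521,254). The potatoes are at (378,191) and (342,440).

```bash
cat > h.py <<'E'
from plant import *
import numpy as np, cv2
from scipy.spatial.transform import Rotation as R
from scipy.optimize import least_squares
def proj(c,P):
    p=R.from_quat(c["rotation"]).inv().apply(np.atleast_2d(P)-c["eye"])*[1,-1,-1]
    p=p@c["camera_matrix"].T; return p[:,:2]/p[:,2:]
def ray(c,uv,z):
    d=R.from_quat(c["rotation"]).apply((np.linalg.inv(c["camera_matrix"])@[*uv,1])*[1,-1,-1])
    return c["eye"]+d*(z-c["eye"][2])/d[2]
def m2w(p,P):
    P=np.atleast_2d(P)/1000.; c,s=np.cos(p[2]),np.sin(p[2])
    return np.c_[p[0]+c*P[:,0]-s*P[:,1],p[1]+s*P[:,0]+c*P[:,1],P[:,2]]
def fit(c,M,uv,p0): 
    r=least_squares(lambda p:(proj(c,m2w(p,M))-uv).ravel(),p0); return r.x,r.fun.reshape(-1,2)
E
python3 - <<'E'
from h import *
c=calibration("top")
M=[(110,150,70),(110,-160,70),(-110,-160,70),(-110,150,70),(55,105,82),(55,25,82),(-55,25,82),(-55,105,82)]
uv=np.array([(233,254),(440,222),(466,366),(248,402),(264,284),(320,274),(330,350),(272,359)])/1.5
p,r=fit(c,M,uv,[.45,0,0]); print(p,np.degrees(p[2]),r.round(1).tolist())
for n,P in dict(near=(-35,47,118),leverend=(35,83,118),fin0=(0,-71,106),button=(0,-55,86)).items(): print(n,m2w(p,P), proj(c,m2w(p,P))*1.5)
print(ray(c,(308/1.5,330/1.5),.137),ray(c,(393/1.5,295/1.5),.12),ray(c,(521/1.5,254/1.5),.05))
np.save("p.npy",p)
s=read_state(); print(R.from_quat(s["tcp_rot"]).as_matrix().round(3))
for n,P in (("lever",(-35,47,137)),("fin",(0,-71,120))): print(n,proj(c,m2w(p,P))*1.5)
E
```

```text
[0.57350274 0.01229712 0.11034904] 6.322534177661366 [[-1.4, -0.9], [-0.1, -1.1], [0.6, 1.7], [-0.3, 1.3], [0.1, -1.0], [-0.2, -0.1], [0.2, -0.1], [0.9, -0.1]]
near [[0.53353974 0.05515687 0.118     ]] [[309.42728261 335.08780829]]
leverend [[0.59914947 0.09864668 0.118     ]] [[276.55099328 288.78919918]]
fin0 [[ 0.58132164 -0.05827104  0.106     ]] [[392.02712569 297.71745774]]
button [[ 0.57955963 -0.04236835  0.086     ]] [[380.8468774  302.03356648]]
[0.5379219  0.05443802 0.137     ] [ 0.58244683 -0.05966681  0.12      ] [ 0.64845757 -0.25422215  0.05      ]
[[ 0.961  0.278 -0.001]
 [ 0.278 -0.961  0.001]
 [-0.    -0.001 -1.   ]]
lever [[307.52190465 333.33986589]]
fin [[392.01359118 295.86275161]]
```

Call:
{"fn": "carry_out", "kwargs": {"gripper": [0.65,0.65,0.65,0.65,0.65,0.65,0.65,0.65,0.65,0.65], "xyz": [[50,-50,-10],[100,-100,-10],[150,-150,-10],[200,-200,-10],[250,-250,-10],[300,-300,-10],[350,-350,-10],[400,-400,-10],[450,-450,-10],[500,-500,-10]], "delta_rot": [[0,0,1],[0,0,2],[0,0,3],[0,0,4],[0,0,5],[0,0,6],[0,0,7],[0,0,8],[0,0,9],[0,0,9.8]]}}

```text
time_s: 1.1
tcp_pos: [0.4152, -0.161, 0.2367]
tcp_rot: [0.998, 0.055, 0.0, 0.0]
ft_force: [1.2, -0.6, -0.6]
gripper_width: 0.0598
finger_force: 0.0
```

```bash
cat >> h.py <<'E'
def togo(target,yaw):
    s=read_state(); A=R.from_quat(s["tcp_rot"]); p=np.array(s["tcp_pos"])
    Rt=R.from_matrix(np.array([[np.cos(yaw),np.sin(yaw),0],[np.sin(yaw),-np.cos(yaw),0],[0,0,-1]]))
    print("t",s["time_s"],"tcp",p.round(4),"move",(A.inv().apply(np.array(target)-p)*1000).round(1),"rot",np.degrees((A.inv()*Rt).as_rotvec()).round(2),"w",s["gripper_width"],"F",np.round(s["ft_force"],1))
E
python3 -c "
from h import *
p=np.load('p.npy'); togo([.536,.055,.2],p[2])"
```

```text
t 1.1 tcp [ 0.4152 -0.161   0.2367] move [ 143.7 -201.5   36.6] rot [ 0.01 -0.   -0.03] w 0.05977187724538625 F [ 1.2 -0.6 -0.6]
```

Call:
{"fn": "carry_out", "kwargs": {"gripper": [0.65,0.65,0.65,0.65,0.65,0.65,0.65,0.65,0.65], "xyz": [[28,-40,7],[56,-80,14],[84,-120,21],[112,-160,28],[130,-185,34],[144,-201,36],[144,-201,36],[144,-201,36],[144,-201,36]], "delta_rot": [[0,0,0],[0,0,0],[0,0,0],[0,0,0],[0,0,0],[0,0,0],[0,0,0],[0,0,0],[0,0,0]]}}

```text
time_s: 2.0
tcp_pos: [0.5353, 0.0515, 0.2005]
tcp_rot: [0.999, 0.055, -0.0, 0.0]
ft_force: [-0.3, -0.2, 0.6]
gripper_width: 0.0594
finger_force: 0.0
```

```bash
python3 - <<'E'
from h import *
p=np.load('p.npy'); togo([.536,.055,.2],p[2])
c=calibration("wrist"); f=grab_frame("wrist"); np.save("wc.npy",c,allow_pickle=True)
for n,P in dict(near0=(-35,47,137),lev10=(-25,47,137),g1=(55,105,82),g2=(55,25,82),g3=(-55,25,82),g4=(-55,105,82),fin=(0,-71,120)).items(): print(n,proj(c,m2w(p,P))*1.5)
cv2.imwrite("pics/w1.png",cv2.resize(f[:,:,::-1],(768,576),interpolation=cv2.INTER_CUBIC))
E
```

```text
t 2.0 tcp [0.5353 0.0515 0.2005] move [ 1.1 -3.4  0.5] rot [ 0.04  0.04 -0.05] w 0.05939346629747348 F [-0.3 -0.2  0.6]
near0 [[382.71425435 304.70566178]]
lev10 [[382.60834648 285.44233196]]
g1 [[279.43472095 120.22564724]]
g2 [[422.86881006 120.14137625]]
g3 [[419.59633694 306.98308975]]
g4 [[291.14294293 307.06603258]]
fin [[613.09933444 229.19316786]]
```

View pics/w1.png

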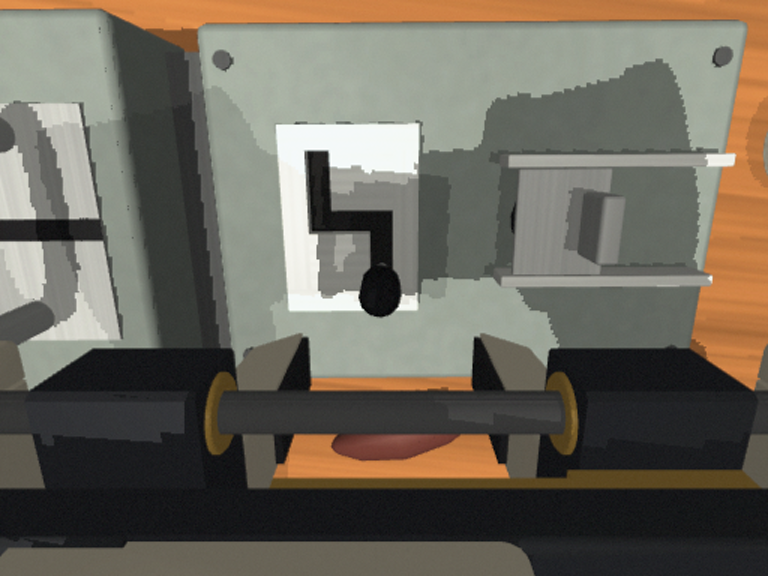

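The wrist view (768-wide) shows the gate corners at (276,124), (421,122), (418,309), (290,310), within about 1.5 mm of the fit. The lever top is at about (380,296), so gate_run is about 5–6 mm. The fin top is at about (610,228).

Call:
{"fn": "carry_out", "kwargs": {"gripper": [0.65,0.65,0.65,0.65,0.65,0.65,0.3,0.15,0.1,0.1], "xyz": [[4,-5,20],[4,-5,45],[4,-5,70],[4,-5,90],[4,-5,100],[4,-5,100],[4,-5,100],[4,-5,100],[4,-5,100],[4,-5,100]], "delta_rot": [[0,0,0],[0,0,0],[0,0,0],[0,0,0],[0,0,0],[0,0,0],[0,0,0],[0,0,0],[0,0,0],[0,0,0]], "force": 20}}

```text
time_s: 3.05
tcp_pos: [0.5396, 0.0582, 0.1013]
tcp_rot: [0.998, 0.055, 0.001, -0.0]
ft_force: [0.1, 0.1, -0.5]
gripper_width: 0.032
finger_force: 0.0
```

Call:
{"fn": "carry_out", "kwargs": {"gripper": [0.1,0.1,0.1,0.1], "xyz": [[0,0,0],[0,0,0],[0,0,0],[0,0,0]], "delta_rot": [[0,0,0],[0,0,0],[0,0,0],[0,0,0]]}}

```text
time_s: 3.45
tcp_pos: [0.5394, 0.058, 0.1009]
tcp_rot: [0.998, 0.055, 0.0, 0.0]
ft_force: [-0.6, 0.1, 4.1]
gripper_width: 0.0213
finger_force: 20.0
```

```bash
python3 - <<'E'
from h import *
p=np.load('p.npy'); togo(m2w(p,(0,47,101))[0],p[2])
c=calibration("wrist"); f=grab_frame("wrist")
for n,P in dict(g1=(55,105,82),g2=(55,25,82),corner=(0,47,82)).items(): print(n,proj(c,m2w(p,P))*1.5)
cv2.imwrite("pics/w2.png",cv2.resize(f[:,:,::-1],(768,576),interpolation=cv2.INTER_CUBIC))
E
```

```text
t 3.45 tcp [0.5394 0.058  0.1009] move [28.8  2.2 -0.1] rot [ 0.01 -0.03  0.01] w 0.021280569769328562 F [-0.6  0.1  4.1]
g1 [[234.17268609 118.07322974]]
g2 [[458.29084611 118.20795769]]
corner [[396.06968851 267.76414814]]
```

View pics/w2.png

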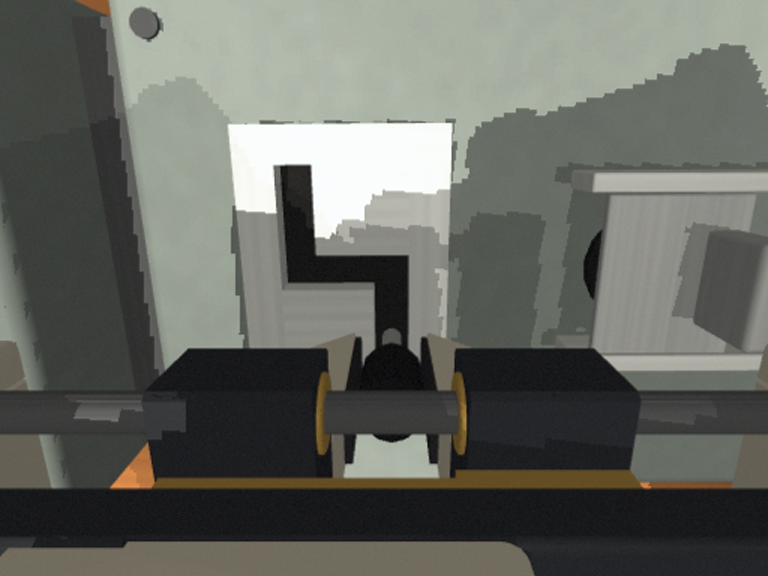

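The grip is on the lever (21 mm). The passage centre is at row 269 and the stem's far edge at row 328, so about 27 mm to go.

Call:
{"fn": "carry_out", "kwargs": {"gripper": [0.1,0.1,0.1,0.1,0.1,0.1], "xyz": [[7,0,0],[14,0,0],[21,0,0],[27,0,0],[27,0,0],[27,0,0]], "delta_rot": [[0,0,0],[0,0,0],[0,0,0],[0,0,0],[0,0,0],[0,0,0]]}}

```text
time_s: 4.1
tcp_pos: [0.5668, 0.0612, 0.1009]
tcp_rot: [0.998, 0.055, 0.0, -0.0]
ft_force: [1.1, -0.6, 3.9]
gripper_width: 0.0213
finger_force: 20.0
```

Call:
{"fn": "carry_out", "kwargs": {"gripper": [0.1,0.1,0.1], "xyz": [[0,-6,0],[0,-10,0],[0,-10,0]], "delta_rot": [[0,0,0],[0,0,0],[0,0,0]]}}

```text
time_s: 4.4
tcp_pos: [0.5661, 0.071, 0.1009]
tcp_rot: [0.998, 0.055, 0.001, 0.0]
ft_force: [4.5, -2.6, 0.8]
gripper_width: 0.0213
finger_force: 20.0
```

```bash
python3 - <<'E'
from h import *
p=np.load('p.npy'); togo(m2w(p,(0,83,101))[0],p[2])
E
```

```text
t 4.4 tcp [0.5661 0.071  0.1009] move [  0.9 -23.8  -0.1] rot [ 0.04 -0.12  0.01] w 0.021271068382216332 F [ 4.5 -2.6  0.8]
```

Call:
{"fn": "carry_out", "kwargs": {"gripper": [0.1,0.1,0.1,0.1,0.1,0.1], "xyz": [[2,0,0],[2,-8,0],[2,-16,0],[2,-22,0],[2,-25.5,0],[2,-25.5,0]], "delta_rot": [[0,0,0],[0,0,0],[0,0,0],[0,0,0],[0,0,0],[0,0,0]]}}

```text
time_s: 5.0
tcp_pos: [0.5639, 0.0973, 0.1007]
tcp_rot: [0.998, 0.056, -0.0, -0.0]
ft_force: [0.3, -0.5, 5.5]
gripper_width: 0.021
finger_force: 20.0
```

Call:
{"fn": "carry_out", "kwargs": {"gripper": [0.1,0.1,0.1,0.1,0.1,0.1,0.1], "xyz": [[7,0,0],[14,0,0],[21,0,0],[28,0,0],[33,0,0],[35,0,0],[35,0,0]], "delta_rot": [[0,0,0],[0,0,0],[0,0,0],[0,0,0],[0,0,0],[0,0,0],[0,0,0]]}}

```text
time_s: 5.7
tcp_pos: [0.5989, 0.1012, 0.1008]
tcp_rot: [0.998, 0.055, -0.0, -0.0]
ft_force: [0.1, 0.4, 6.3]
gripper_width: 0.0211
finger_force: 20.0
```

```bash
python3 - <<'E'
from h import *
p=np.load('p.npy'); togo(m2w(p,(35,83,101))[0],p[2])
c=calibration("wrist"); f=grab_frame("wrist")
cv2.imwrite("pics/w3.png",cv2.resize(f[:,:,::-1],(768,576),interpolation=cv2.INTER_CUBIC))
E
```

```text
t 5.7 tcp [0.5989 0.1012 0.1008] move [-0.   2.6 -0.2] rot [-0.05  0.01  0.04] w 0.02110791287596417 F [0.1 0.4 6.3]
```

View pics/w3.png

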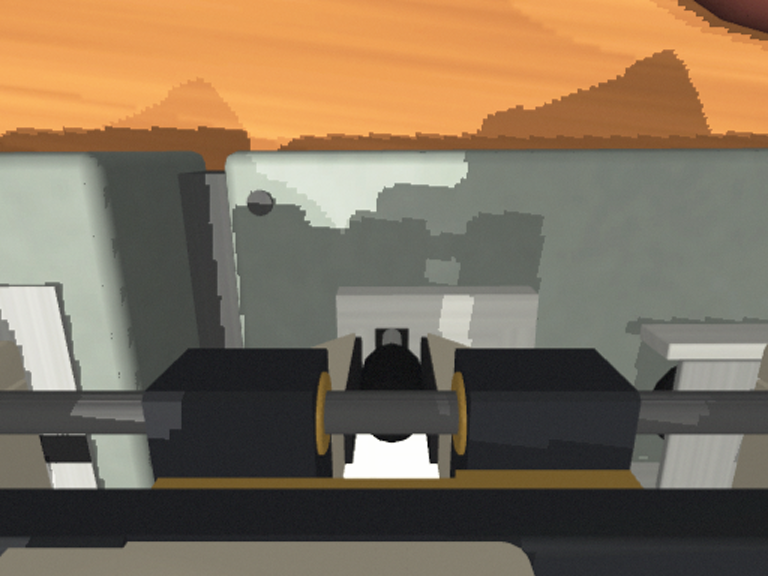

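The lever is in the far leg, with the stem at the slot end (392,330). I'll nudge it 2 mm further, then release and move over to the fin.

Call:
{"fn": "carry_out", "kwargs": {"gripper": [0.1,0.1,0.1,0.5,0.5,0.5,0.5], "xyz": [[2,0,0],[2,0,0],[2,0,0],[2,0,0],[2,0,0],[2,0,0],[2,0,0]], "delta_rot": [[0,0,0],[0,0,0],[0,0,0],[0,0,0],[0,0,0],[0,0,0],[0,0,0]]}}

```text
time_s: 6.45
tcp_pos: [0.6007, 0.1007, 0.1003]
tcp_rot: [0.998, 0.055, -0.0, 0.0]
ft_force: [0.5, -1.1, 0.4]
gripper_width: 0.0448
finger_force: 0.0
```

Call:
{"fn": "carry_out", "kwargs": {"gripper": [0.5,0.5,0.5,0.5,0.5,0.5,0.5,0.5,0.5,0.5], "xyz": [[0,0,-30],[0,0,-60],[0,0,-70],[-10,40,-70],[-20,80,-70],[-30,120,-70],[-38,145,-70],[-38,156,-70],[-38,156,-70],[-38,156,-70]], "delta_rot": [[0,0,0],[0,0,0],[0,0,0],[0,0,0],[0,0,0],[0,0,0],[0,0,0],[0,0,0],[0,0,0],[0,0,0]]}}

```text
time_s: 7.45
tcp_pos: [0.5806, -0.0568, 0.1705]
tcp_rot: [0.998, 0.056, 0.0, -0.001]
ft_force: [0.3, 0.5, 0.8]
gripper_width: 0.0459
finger_force: 0.0
```

```bash
python3 - <<'E'
from h import *
p=np.load('p.npy'); togo(m2w(p,(-1.6,-70.6,97))[0],p[2])
c=calibration("wrist"); f=grab_frame("wrist")
for n,P in dict(fin=(0,-71,120),fa=(18,-65,120),fb=(-18,-65,120)).items(): print(n,proj(c,m2w(p,P))*1.5)
cv2.imwrite("pics/w4.png",cv2.resize(f[:,:,::-1],(768,576),interpolation=cv2.INTER_CUBIC))
E
```

```text
t 7.45 tcp [ 0.5806 -0.0568  0.1705] move [-1.1  1.2 73.5] rot [-0.06 -0.01  0.09] w 0.045920331325379087 F [0.3 0.5 0.8]
fin [[393.85965937 309.80226167]]
fa [[380.972989   272.75551741]]
fb [[381.24330534 345.15444078]]
```

View pics/w4.png

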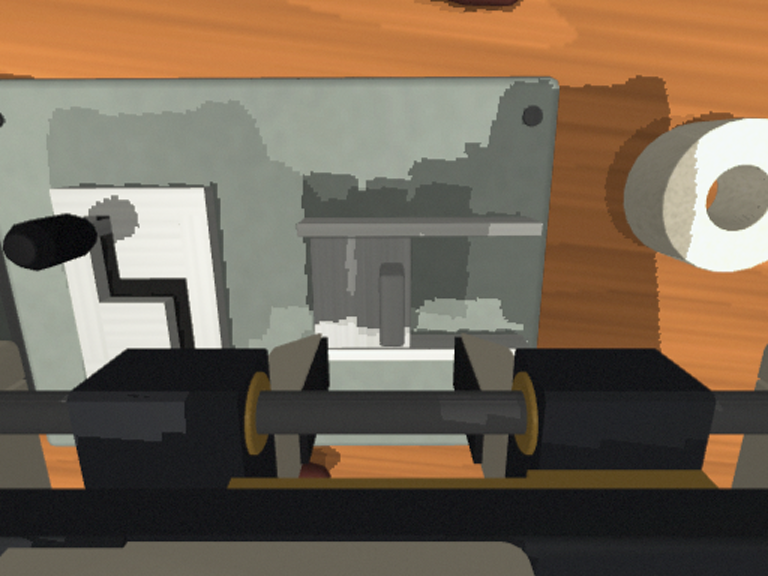

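The lever is at the end of the far slot. The fin is at (392,310), midway between the fingers, where it was predicted.

Call:
{"fn": "carry_out", "kwargs": {"gripper": [0.5,0.5,0.5,0.5,0.5,0.2,0.05,0.05,0.05,0.05], "xyz": [[-1,1,25],[-1,1,45],[-1,1,62],[-1,1,72],[-1,1,72],[-1,1,72],[-1,1,72],[-1,1,72],[-1,1,72],[-1,1,72]], "delta_rot": [[0,0,0],[0,0,0],[0,0,0],[0,0,0],[0,0,0],[0,0,0],[0,0,0],[0,0,0],[0,0,0],[0,0,0]]}}

```text
time_s: 8.5
tcp_pos: [0.5797, -0.0592, 0.0992]
tcp_rot: [0.998, 0.055, 0.0, -0.0]
ft_force: [-1.3, -0.1, 3.6]
gripper_width: 0.0118
finger_force: 20.0
```

Call:
{"fn": "carry_out", "kwargs": {"gripper": [0.05,0.05,0.05], "xyz": [[0,0,0],[0,0,0],[0,0,0]], "delta_rot": [[0,0,0],[0,0,0],[0,0,0]]}}

```text
time_s: 8.8
tcp_pos: [0.5797, -0.0593, 0.0991]
tcp_rot: [0.998, 0.055, 0.0, -0.0]
ft_force: [-1.5, 2.1, 6.1]
gripper_width: 0.0116
finger_force: 20.0
```

```bash
python3 - <<'E'
from h import *
p=np.load('p.npy'); togo(m2w(p,(-1.6,-126+1.7,98))[0],p[2])
E
```

```text
t 8.8 tcp [ 0.5797 -0.0593  0.0991] move [ 0.1 52.5  1.1] rot [-0.01 -0.04  0.04] w 0.011560578236966806 F [-1.5  2.1  6.1]
```

Call:
{"fn": "carry_out", "kwargs": {"gripper": [0.05,0.05,0.05,0.05,0.05,0.05,0.05,0.05], "xyz": [[0,8,0],[0,18,0],[0,28,0],[0,38,0],[0,46,0],[0,51,0],[0,53,0],[0,53,0]], "delta_rot": [[0,0,0],[0,0,0],[0,0,0],[0,0,0],[0,0,0],[0,0,0],[0,0,0],[0,0,0]]}}

```text
time_s: 9.6
tcp_pos: [0.5858, -0.1111, 0.0991]
tcp_rot: [0.998, 0.056, 0.0, -0.001]
ft_force: [-0.7, 3.6, 6.8]
gripper_width: 0.0118
finger_force: 20.0
```

Call:
{"fn": "carry_out", "kwargs": {"gripper": [0.05,0.05,0.05], "xyz": [[0,1,0],[0,2,0],[0,2,0]], "delta_rot": [[0,0,0],[0,0,0],[0,0,0]]}}

```text
time_s: 9.9
tcp_pos: [0.5858, -0.1111, 0.0991]
tcp_rot: [0.998, 0.056, 0.0, -0.002]
ft_force: [-1.2, 8.3, 6.3]
gripper_width: 0.0116
finger_force: 20.0
```

```bash
python3 - <<'E'
from h import *
p=np.load('p.npy'); togo(m2w(p,(-1.6,-126+1.7,98))[0],p[2])
E
```

```text
t 9.9 tcp [ 0.5858 -0.1111  0.0991] move [-0.3  0.3  1.1] rot [-0.18 -0.05  0.15] w 0.011620234497293352 F [-1.2  8.3  6.3]
```

The tab is against its end stop. Next I release, lift, close the fingers and go over the button.

Call:
{"fn": "carry_out", "kwargs": {"gripper": [0.4,0.4,0.4,0.4,0.4,0.4,0.4], "xyz": [[0,0,0],[0,0,0],[0,0,0],[0,0,0],[0,0,-25],[0,0,-50],[0,0,-65]], "delta_rot": [[0,0,0],[0,0,0],[0,0,0],[0,0,0],[0,0,0],[0,0,0],[0,0,0]]}}

```text
time_s: 10.6
tcp_pos: [0.5861, -0.1146, 0.1653]
tcp_rot: [0.998, 0.055, 0.001, 0.0]
ft_force: [0.4, 0.6, -0.4]
gripper_width: 0.0366
finger_force: 0.0
```

Call:
{"fn": "carry_out", "kwargs": {"gripper": [0,0,0,0,0,0,0,0], "xyz": [[0,-20,0],[0,-45,0],[0,-65,0],[0,-72,0],[0,-72,0],[0,-72,0],[0,-72,0],[0,-72,0]], "delta_rot": [[0,0,0],[0,0,0],[0,0,0],[0,0,0],[0,0,0],[0,0,0],[0,0,0],[0,0,0]]}}

```text
time_s: 11.4
tcp_pos: [0.5776, -0.044, 0.1635]
tcp_rot: [0.999, 0.054, -0.0, 0.0]
ft_force: [-0.0, 0.7, -0.1]
gripper_width: 0.0004
finger_force: 0.0
```

```bash
python3 - <<'E'
from h import *
p=np.load('p.npy'); togo(m2w(p,(-1.6,-53.3,90))[0],p[2])
c=calibration("wrist"); f=grab_frame("wrist")
print(proj(c,m2w(p,[(0,-55,86),(-1.6,-53.3,86)]))*1.5)
cv2.imwrite("pics/w5.png",cv2.resize(f[:,:,::-1],(768,576),interpolation=cv2.INTER_CUBIC))
E
```

```text
t 11.4 tcp [ 0.5776 -0.044   0.1635] move [ 0.5 -3.1 73.5] rot [ 0.02  0.01 -0.08] w 0.00039254324361726327 F [-0.   0.7 -0.1]
[[387.73553907 290.04033413]
 [384.51177333 292.95588137]]
```

View pics/w5.png

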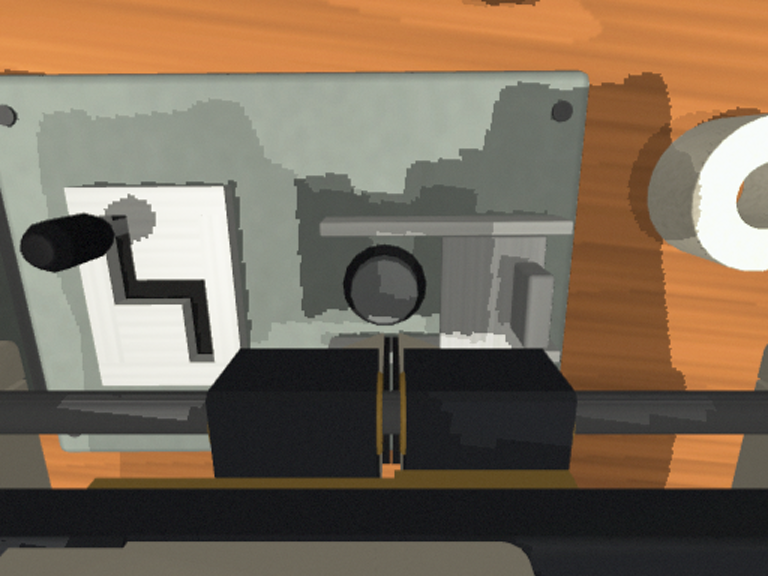

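The tab is clear of the button, which is at (384,290) as predicted. Pressing now.

Call:
{"fn": "carry_out", "kwargs": {"gripper": [0,0,0,0,0,0], "xyz": [[0,-3,25],[0,-3,45],[0,-3,62],[0,-3,71],[0,-3,71],[0,-3,71]], "delta_rot": [[0,0,0],[0,0,0],[0,0,0],[0,0,0],[0,0,0],[0,0,0]]}}

```text
time_s: 12.05
tcp_pos: [0.5776, -0.0399, 0.0931]
tcp_rot: [0.998, 0.055, 0.0, 0.0]
ft_force: [0.5, 0.6, 0.3]
gripper_width: 0.0003
finger_force: 0.0
```

Call:
{"fn": "carry_out", "kwargs": {"gripper": [0,0,0,0,0,0], "xyz": [[0,0,5],[0,0,10],[0,0,13],[0,0,15],[0,0,15],[0,0,15]], "delta_rot": [[0,0,0],[0,0,0],[0,0,0],[0,0,0],[0,0,0],[0,0,0]]}}

```text
time_s: 12.65
tcp_pos: [0.5781, -0.0398, 0.0784]
tcp_rot: [0.998, 0.055, 0.001, 0.0]
ft_force: [1.7, -0.3, 6.1]
gripper_width: 0.0001
finger_force: 3.2
```

Call:
{"fn": "carry_out", "kwargs": {"gripper": [0,0,0], "xyz": [[0,0,1],[0,0,2],[0,0,2]], "delta_rot": [[0,0,0],[0,0,0],[0,0,0]]}}

```text
time_s: 12.95
tcp_pos: [0.5783, -0.0397, 0.078]
tcp_rot: [0.998, 0.055, 0.001, 0.0]
ft_force: [-5.3, 0.8, 24.1]
gripper_width: 0.0005
finger_force: 12.0
```

Call:
{"fn": "carry_out", "kwargs": {"gripper": [0,0,0,0,0,0,0,0], "xyz": [[0,0,-10],[0,0,-30],[0,0,-60],[0,0,-100],[0,0,-130],[0,0,-140],[0,0,-140],[0,0,-140]], "delta_rot": [[0,0,0],[0,0,0],[0,0,0],[0,0,0],[0,0,0],[0,0,0],[0,0,0],[0,0,0]]}}

```text
time_s: 13.75
tcp_pos: [0.5764, -0.0399, 0.2143]
tcp_rot: [0.998, 0.055, -0.001, 0.0]
ft_force: [-0.9, 0.7, -1.0]
gripper_width: 0.0
finger_force: 0.0
```

```bash
python3 - <<'E'
from h import *
f=grab_frame("wrist"); print(read_state()["time_s"])
cv2.imwrite("pics/w6.png",cv2.resize(f[:,:,::-1],(768,576),interpolation=cv2.INTER_CUBIC))
E
```

```text
13.8
```

View pics/w6.png

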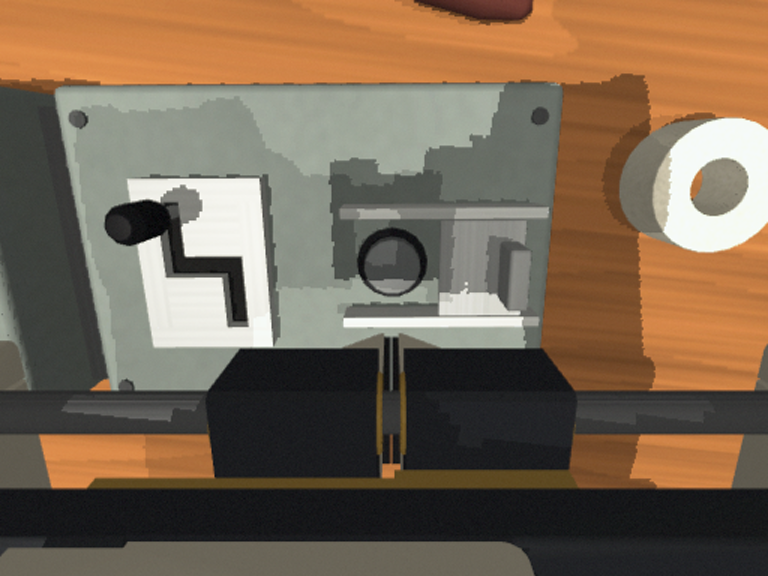

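The lever is at the far slot end (170,215), the tab is fully aside (515,275), and the button at (392,262) is uncovered and back up. The arm is clear, so I'm handing in.

```bash
python3 -c "
from plant import *
print(close_job())"
```

```text
the job is handed in; nothing more can be done
None
```

I moved the lever to the end of the far slot, slid the lock tab to its end stop, pressed the start button to its bottom and let it go, then handed the job in at about 14 s; the judge's verdict was not shown.

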